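Fit the notched blade into the chocolate shaver's blade holder

TASK

Fit the notched blade into the chocolate shaver's blade holder: lay it flat on the bed, rib up, and slide it back with its notch over the locating pin until its back edge is fully home against the fence. Then swing the keeper all the way over the blade and let go. Work gently, never forcing the blade against the pin or fence, and leave the comb scraper and the other things on the counter where they are.

Things in the scene. Friction and masses are not known exactly. Their poses are not given: they have to be found in the camera images.
- blade: The notched blade: flat steel plate 70 mm deep (x -35 to 35), 90 mm wide (y -45 to 45), 5 mm thick, 0.2 to 0.34 kg, lying flat on the counter. Origin at the centre of its underside, z up, +x to its notched back edge. The comb scraper looks alike but has teeth along its front edge and no notch.
- blade_rib (a point): Centre of the top of the blade's black plastic grip rib, at blade x = -10, y = 0, z = 30 mm. The rib is 12 mm thick (x), 52 mm long (y) and stands 25 mm above the plate.
- blade_notch (a point): Middle of the mouth of the blade's one notch, at blade x = 35, y = 0, z = 0 (underside). The notch is square, 8.5 mm wide (y), 24 mm deep, open to +x, without lead-in.
- holder: Blade holder: fixed aluminium block; its bed (flat top) is 12 mm above the counter, x -51 to 43 mm. Origin at counter height under the place where the centre of the blade's underside belongs; x points from the open front to the fence. Two cheeks 10 mm above the bed, x -20 to 35, inner faces at y = -57 and +57: the blade has 12 mm play either way.
- fence: The fence, fixed on the holder and carrying the pin. Origin: middle of the foot of its face, at holder x = 35, y = 0, z = 12 mm, axes as the holder's. It runs along y, 10 mm high. The blade is home with its back edge on it: blade origin at holder x = 0, z = 12, square to the holder, at whatever y the pin gives.
- pin_row (a point): Point on the bed at holder x = 21, y = 0, z = 12. The upright steel pin, 6 mm square, 9 mm high above the bed, is set anywhere from 10 mm left to 10 mm right of it (holder y); find it by eye or feel, it does not yield. A blade whose notch misses it stops with its origin near holder x = -17 mm; the notch's bottom never reaches it.
- keeper (a joint): Keeper, a flat steel arm on the holder turning about a vertical axis at holder x = 12, y = -70 mm. In rad: 0 = it points along holder +x, clear of the blade; 1.571 (stop) = along holder +y, 3 mm above the blade. It closes anticlockwise seen from above. Light friction (about 2 N at the knob) holds it where it is left.
- keeper_knob (a point): Centre of the top of the keeper's upright round knob: black plastic, 12 mm diameter, 34 mm high, its axis 36 mm from the keeper's pivot; its top is 60 mm above the counter.
- comb: Comb scraper, a bystander: steel plate 70 x 90 x 5 mm with the same grip rib as the blade but with teeth on the front edge and no notch. Origin at the centre of its underside.
- cake_ring: Steel cake ring, a bystander: 72 mm diameter, 45 mm high. Origin at the centre of its underside.
- card_stand: Small black stand with a blank white card, a bystander: 60 mm high, card 56 mm wide. Origin at the centre of its underside.
- ramekin: White ceramic ramekin, a bystander: 84 mm diameter, 45 mm high. Origin at the centre of its underside.
- jar: Amber glass jar with steel cap, a bystander: 68 mm diameter, 100 mm high. Origin at the centre of its underside.
- spatula: Spatula lying on the counter, a bystander, 240 mm long. Origin under its middle.
Mind the look-alikes: they are no part of the job. Leave any blue or purple look-alike of the holder alone.

How it is judged:
On the way, in this order (a step that is already met when the one before it is completed fails the run):
1. the blade lies flat on the bed, notch over the pin, back edge home against the fence (x of blade in the frame of holder between -0.002 and 0.004 m and y of blade in the frame of holder between -0.014 and 0.014 m and z of blade in the frame of holder between 0.009 and 0.014 m and angle between blade's own z axis and vertical below 0.05 rad and angle between the x axis of blade and the x axis of holder, either way round below 0.05 rad), for 0.2 s.
2. the keeper is swung over the blade (value of joint keeper above 1.4 rad), for 0.2 s.
At the end, for the whole second after the job is handed in: The blade rests flat on the bed (within 2 mm, 0.05 rad), back edge within 2 mm of the fence and square to it within 0.05 rad, its middle within 14 mm of the holder's middle, so the pin stands in the notch; the keeper is turned past 1.4 rad over it; the blade is at rest (all of step 1 and value of joint keeper above 1.4 rad and linear speed of blade below 0.01 m/s); the robot touches nothing.
It fails at once if the blade is pressed against the fence or the locating pin with more than 20 N (contact force between blade and fence above 20 N).
It fails at once if the fingers press on the holder or keeper with more than 25 N (contact force between the fingers and holder above 25 N).
It fails at once if the comb scraper or another thing on the counter is moved by more than 15 mm (distance of any of comb, cake_ring, card_stand, ramekin, jar, spatula from where it was at the start of the episode above 0.015 m).
It also fails if it takes over 72 s, if anything falls off the work surface, if the arm or the gripper's body presses on something with over 40 N, if the wrist force passes 120 N, or if a joint passes its speed limit or range.

ROBOT

A 6-joint arm with a two-finger parallel gripper is mounted at the origin on the work surface. World frame = base frame: x ahead of the robot, y to its left, z up, the work surface at z = 0. Lengths are in m, angles in rad, forces in N, time in s.
With the tool pointing down it reaches from about 0.25 to 0.775 m from the base axis. Payload 8.9 kg.
Tool frame: the origin (TCP) lies midway between the tips of the shut fingers; the grasp point (between the pads) lies 19 mm behind it; z points along the fingers, y is the line along which they close (so a half turn about z gives the same grasp; the last joint's range is limited). The gripper opens to 85 mm and grips with 20 to 120 N. Pads are 22 mm wide; open, the fingers measure 114 mm over their backs; the gripper's body (76 mm by 85 mm) begins 54 mm behind the grasp point. The pads swing forward as they close: fully open they stand 13 mm farther back than shut.
Start: joints at [1.138, 0.291, -0.153, 1.127, 0, 1.431], TCP at [0.152, 0.503, 0.231] pointing down, gripper open.
Joint ranges: [-2.52, 2.52], [-0.91, 1.74], [-1.3, 1.37], [-1.96, 2.02], [-1.52, 1.47], [-3.14, 3.14]. Speed limits (rad/s): [2.22, 2.22, 2.79, 3.14, 3.14, 3.14].

INTERFACE

Orientations are given as [roll, pitch, yaw] about the fixed x, y, z axes, in that order (R = Rz(yaw) Ry(pitch) Rx(roll)).
In Python, from station import env gives the robot as it stands.
- The arm moves only by the tool send_rows, never from a script. Its argument "commands" is one flat list of numbers, 7 for each row, row after row: the closure, from 0 (fully open) to 1 (shut), then the shift along the tool's x, y, z in cm, then the turn, a rotation vector about the tool's x, y, z in rad. In form: [gripper, x, y, z, rx, ry, rz, gripper, x, y, z, rx, ry, rz, ...]. A call has 1 to 5 rows; each row shifts and turns the commanded pose from where the row before left it, along the tool's axes as they then stand; what a row does not reach is not made up. A row lasts 1/12 s, in which the tool goes at most 41.7 mm and 7.16 degrees, less where a joint would pass 70% of its speed; a pose out of reach is approached as far as the arm can. A call is refused whole if a number of a shift passes 4.17 or a number of a turn 0.125, either way. A call with a gripper value outside its range is refused whole. The fingers move at their own pace and stop on an object; "squeeze" is the grip in N (left out, the last holds). Time passes only in rows, so rows that do not move let the fingers close. It gives the time, the measured TCP pose, the force, the opening and the grip force at its end, in the units of the state.
- env.get_obs(): the state, without advancing time (a new reading comes with each control period).
- env.read_camera(name): name is "side" or "top"; returns a dict with "frame" (384x512x3 uint8, red, green, blue), "mtx" (3x3 intrinsics, pixels), "camera_from_world" (4x4, takes a point from world to camera coordinates). Camera axes: x right, y up, looking along -z (the intrinsics and any distortion apply to the point x, -y, -z); pixel columns grow to the right and rows downward; lengths in m; the calibration is good to about 2 mm. A picture is of the moment at which its call begins. There is no depth.
- env.close_job(): hands the job in; it is judged then, once.
The state is a dict: "clock": time; "joint_positions": joint angles; "dq": joint speeds; "joint_efforts": joint torques, N m; "ee_pos": TCP position; "tcp_rot": TCP orientation; "ft_force": force on the tool from outside, world axes, zero at the start; "wrist_torque": the same for the moment, N m; "opening": finger opening in m; "gripper_force": force on a finger pad.
Only numpy, scipy, OpenCV 4.12 (cv2) and the standard library are available. Lean on these libraries where they do the work, as an engineer would, in place of code of your own. Each camera call takes 0.05 s, during which the arm holds its last target. There are 200 camera calls.

## Working session

There is one attempt and no reset: what is moved stays moved. The work goes in short steps, Python scripts to look and compute and a tool call to move; the robot and the scene stay as the last step left them, time stands still between calls to the robot, and variables do not carry over. Pictures are saved under pics/ and viewed, at most 10 in all, crops included, and the job is handed in when it is done.

Besides the shell and the picture viewer there is one more tool, called after "Call:" as name(argument=value, ...) on one line, values as JSON. send_rows: Moves the arm, as the interface text tells. Its arguments: {"type":"object","properties":{"commands":{"type":"array","items":{"type":"number"}},"squeeze":{"type":"number"}},"required":["commands"]}

```bash
mkdir -p pics; ls
python3 - <<'E'
from station import env
import cv2
o=env.get_obs();print(o['clock'],o['ee_pos'],o['tcp_rot'],o['opening'])
for n in('side','top'):
    c=env.read_camera(n);cv2.imwrite(f'pics/{n}0.png',cv2.resize(c['frame'][:,:,::-1],(800,600),interpolation=cv2.INTER_CUBIC));print(n,c['mtx'].tolist(),c['camera_from_world'].round(4).tolist(),[k for k in c])
E
```

```text
pics
0.0 [0.15186578 0.50209388 0.23072639] [-3.14027193e+00 -1.63729888e-04  2.84775513e+00] 0.08518038556053288
side [[415.84367675483384, 0.0, 257.8240909903161], [0.0, 415.84367675483384, 191.26032186704575], [0.0, 0.0, 1.0]] [[0.7699, -0.6381, 0.0102, -0.4141], [0.3738, 0.4639, 0.8032, -0.2737], [-0.5173, -0.6145, 0.5956, -1.2269], [0.0, 0.0, 0.0, 1.0]] ['frame', 'mtx', 'camera_from_world']
top [[392.2003334083245, 0.0, 261.01520831862064], [0.0, 392.2003334083245, 195.25636691660003], [0.0, 0.0, 1.0]] [[0.0174, -0.9998, 0.0123, 0.0055], [0.9848, 0.0193, 0.1727, -0.5433], [-0.1729, 0.0091, 0.9849, -1.1272], [0.0, 0.0, 0.0, 1.0]] ['frame', 'mtx', 'camera_from_world']
```

View pics/side0.png

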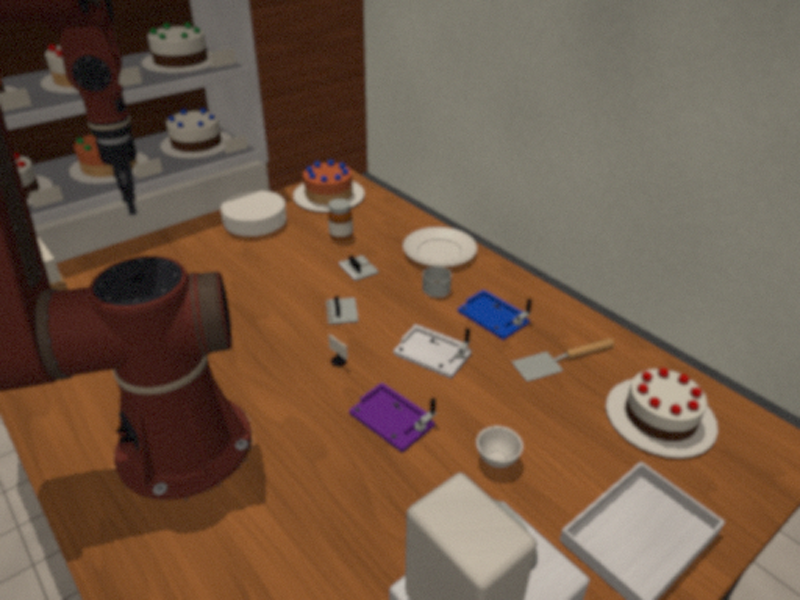

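View pics/top0.png

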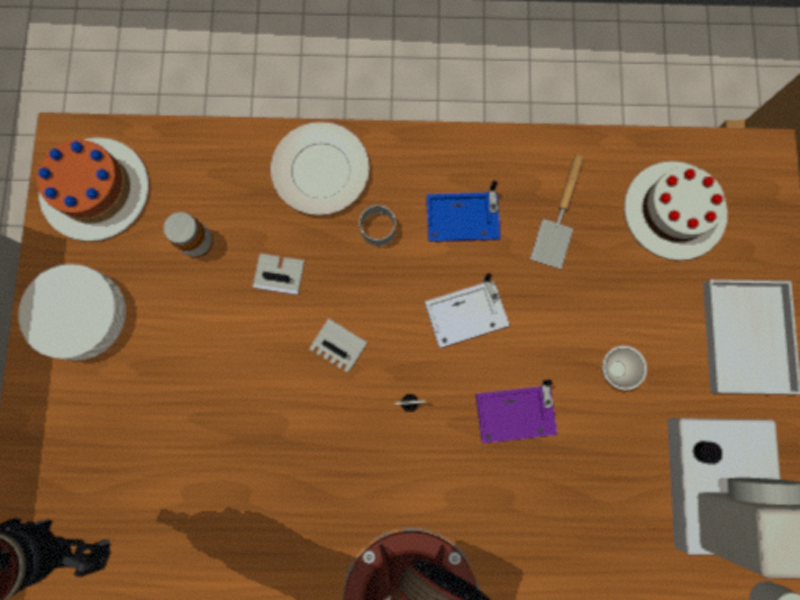

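Top view: the blade (notch up) is at about (278,275) and the comb at (338,345). The white holder is at (467,313), with its keeper at upper right. I'll zoom in on both.

Run:
```python
from station import env
import cv2,numpy as np
S=np.mean([env.read_camera('side')['frame'].astype(float) for _ in range(4)],0).astype('uint8')
T=np.mean([env.read_camera('top')['frame'].astype(float) for _ in range(4)],0).astype('uint8')
np.savez('f0.npz',S=S,T=T)
def cr(f,u,v,w,h,k=8):return cv2.resize(f[v:v+h,u:u+w,::-1],(w*k,h*k),interpolation=cv2.INTER_CUBIC)
a=np.hstack([cr(T,158,158,40,36,10),cr(T,268,172,40,36,10)[:, :]])
print('top blade 158,158 ; holder ->268,172 x10')
b=np.hstack([cr(S,212,160,40,24,10),cr(S,250,205,40,24,10)])
T2=cr(T,266,170,66,56,12);cv2.imwrite('pics/h_top.png',T2[:600])
S2=cr(S,246,200,62,44,12);cv2.imwrite('pics/h_side.png',S2)
bl=np.hstack([cr(T,158,156,40,36,10),cr(S,212,156,36,36,10)]);cv2.imwrite('pics/blade.png',bl)
```

```text
top blade 158,158 ; holder ->268,172 x10
```

View pics/h_top.png

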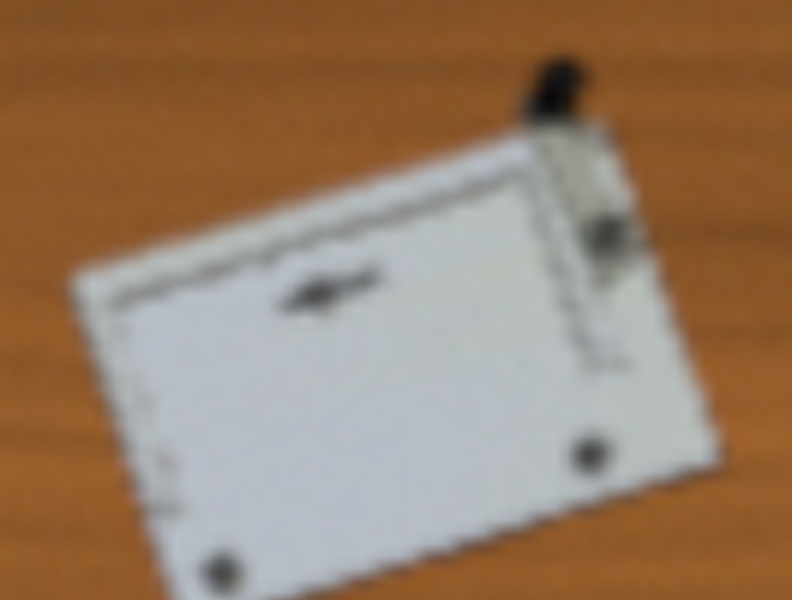

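View pics/h_side.png

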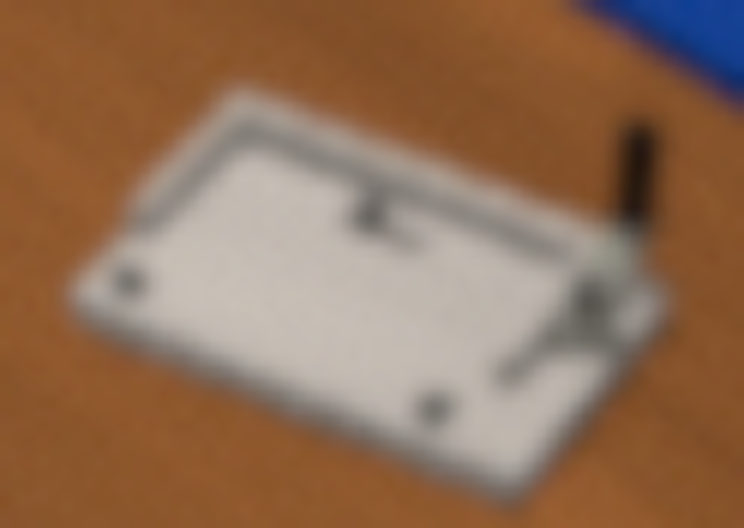

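View pics/blade.png

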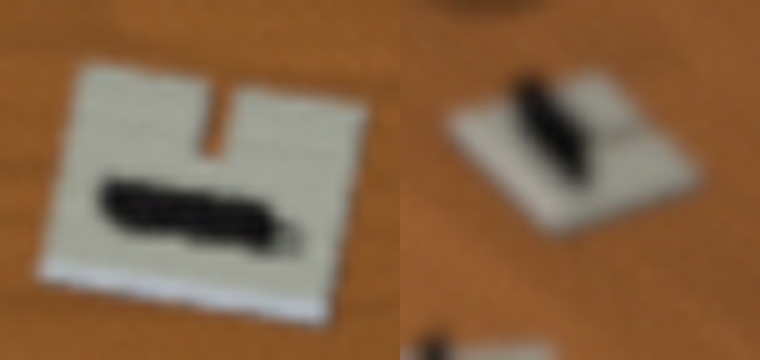

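The holder's fence-foot corners are at about (110,305) and (525,172) in the top crop. The pin is near (320,292) there and near (370,212) in the side crop. The blade's corners, notch and rib are clear in both views. Next I fit poses to these points.

```bash
cat > h.py <<'E'
import numpy as np
from station import env
from scipy.optimize import least_squares
from scipy.spatial.transform import Rotation as Ro
C={}
for n in('side','top'):
    c=env.read_camera(n);C[n]=(c['mtx'],c['camera_from_world'],c['frame'])
def proj(n,P):
    K,M,_=C[n];p=(np.atleast_2d(P)@M[:3,:3].T+M[:3,3])*[1,-1,-1]
    return (p@K.T)[:,:2]/p[:,2:]
def un(z,k,o):return (np.array(z,float)+.5)/k-.5+np.array(o)
def body(q,P):
    P=np.atleast_2d(P)/1e3;c,s=np.cos(q[3]),np.sin(q[3])
    return P@np.array([[c,-s,0],[s,c,0],[0,0,1]]).T+q[:3]
def fit(obs,q0):
    f=lambda q:np.concatenate([(proj(n,body(q,P))[0]-uv) for n,P,uv in obs])
    r=least_squares(f,q0,loss='soft_l1');return r.x,f(r.x).reshape(-1,2)
E
python3 - <<'E'
from h import *
t=lambda P,z:('top',P,un(z,12,(266,170)));s=lambda P,z:('side',P,un(z,12,(246,200)))
H=[t((35,57,12),(110,305)),t((35,-57,12),(525,172)),t((-20,57,12),(165,512)),t((-20,-57,12),(592,365)),t((12,-70,26),(607,235)),t((48,-70,60),(567,72)),
 s((35,57,12),(247,138)),s((-20,57,12),(150,225)),s((35,-57,12),(570,255)),s((12,-70,26),(595,298)),s((48,-70,60),(640,128))]
q,r=fit(H,[.55,-.05,0,.28]);print('H',q.round(4));print(r.round(2).tolist())
pin=lambda y:np.concatenate([proj('top',body(q,(21,y,16)))[0]-un((320,290),12,(266,170)),proj('side',body(q,(21,y,16)))[0]-un((370,212),12,(246,200))])
for y in(-10,-5,0,5,10):print(y,pin(y).round(2))
k=lambda a:np.array(a)
t=lambda P,z:('top',P,un(z,10,(158,156)));s=lambda P,z:('side',P,un((z[0]-400,z[1]),10,(212,156)))
B=[t((35,45,5),(83,62)),t((35,-45,5),(370,103)),t((-35,-45,2),(328,325)),t((-35,45,2),(38,280)),t((11,0,5),(210,158)),t((35,0,5),(225,88)),
 s((-35,45,5),(448,120)),s((35,45,5),(600,70)),s((35,-45,5),(705,178)),s((-35,-45,3),(555,234)),s((-10,26,30),(524,80)),s((-10,-26,30),(583,160))]
b,r=fit(B,[.6,.2,0,-.1]);print('B',b.round(4));print(r.round(2).tolist())
print('rib',body(b,(-10,0,30)).round(4),'knob',body(q,(48,-70,60)).round(4))
E
```

```text
H [ 5.366e-01 -9.060e-02  5.000e-04  3.292e-01]
[[-0.54, -0.1], [-0.26, -0.04], [0.48, -0.52], [-0.02, 0.53], [-0.03, -0.46], [1.05, -0.29], [-0.87, -0.42], [-0.82, 0.77], [0.49, 0.92], [-1.07, -0.71], [0.68, 0.02]]
-10 [ 4.08 -1.34  3.39  1.16]
-5 [ 2.55 -0.86  2.14  0.67]
0 [ 1.01 -0.37  0.89  0.17]
5 [-0.52  0.12 -0.36 -0.32]
10 [-2.06  0.6  -1.6  -0.81]
B [ 0.612   0.2762 -0.0034 -0.1358]
[[0.26, -0.1], [-0.28, 0.13], [-0.01, -0.32], [0.62, -0.2], [0.19, -0.2], [0.13, -0.54], [-0.07, 0.45], [-0.5, 0.76], [-0.32, 0.2], [-0.42, 0.06], [-0.43, -0.17], [-0.23, -2.18]]
rib [[0.6021 0.2775 0.0266]] knob [[ 0.6047 -0.1413  0.0605]]
```

Call:
send_rows(commands=[0,-3.3,-0.57,0.5,0,0,0.09,0,-3.3,-0.27,0.5,0,0,0,0,-3.3,-0.27,0.5,0,0,0,0,-3.3,-0.27,0.5,0,0,0,0,-3.3,-0.27,0.5,0,0,0])

```text
clock: 1.02
ee_pos: [0.3015, 0.4272, 0.2062]
tcp_rot: [3.141, 0.0, 2.758]
ft_force: [0.5, -0.2, 0.2]
opening: 0.0851
gripper_force: 0.0
```

Call:
send_rows(commands=[0,-3.3,-0.27,0.5,0,0,0,0,-3.3,-0.27,0.5,0,0,0,0,-3.3,-0.27,0.5,0,0,0,0,-3.3,-0.27,0.5,0,0,0,0,-3.3,-0.27,0.5,0,0,0])

```text
clock: 1.43
ee_pos: [0.4497, 0.3528, 0.1811]
tcp_rot: [3.141, 0.0, 2.758]
ft_force: [0.4, 0.8, 0.6]
opening: 0.0851
gripper_force: 0.0
```

Call:
send_rows(commands=[0,0,0,0,0,0,0.12,0,0,0,0,0,0,0.12,0,0,0,0,0,0,0.12,0,0,0,0,0,0,0.12,0,0,0,0,0,0,0.12])

```text
clock: 1.85
ee_pos: [0.4484, 0.3536, 0.1812]
tcp_rot: [-3.141, -0.0, 2.152]
ft_force: [-0.2, 0.3, 1.0]
opening: 0.0857
gripper_force: 0.0
```

Call:
send_rows(commands=[0,0,0,0,0,0,0.12,0,0,0,0,0,0,0.12,0,0,0,0,0,0,0.12,0,0,0,0,0,0,0.12,0,0,0,0,0,0,0.12])

```text
clock: 2.27
ee_pos: [0.4483, 0.3537, 0.1813]
tcp_rot: [-3.142, -0.0, 1.552]
ft_force: [-0.3, -0.6, -0.2]
opening: 0.0853
gripper_force: 0.0
```

```bash
cat >> h.py <<'E'
def delta(pos,yaw):
    "remaining move to pos,yaw in tool axes (cm, rad)"
    o=env.get_obs();R=Ro.from_euler('xyz',o['tcp_rot'])
    G=Ro.from_euler('xyz',[np.pi,0,yaw])
    print('t',o['clock'],'pos',o['ee_pos'].round(4),'rpy',o['tcp_rot'].round(4),'F',o['ft_force'].round(1),'open',round(o['opening'],4),'grip',o['gripper_force'])
    print('shift cm',(R.inv().apply(np.array(pos)-o['ee_pos'])*100).round(2),'turn',(R.inv()*G).as_rotvec().round(4))
E
python3 -c "
from h import *
delta([.602,.2775,.12],1.435)"
```

```text
t 2.3667 pos [0.4483 0.3537 0.1813] rpy [-3.1416 -0.      1.5556] F [ 0.5  0.3 -1.4] open 0.0852 grip 0.0
shift cm [-7.39 15.49  6.13] turn [-0.     -0.      0.1206]
```

Call:
send_rows(commands=[0,-1.48,3.1,1.23,0,0,0,0,-1.48,3.1,1.23,0,0,0,0,-1.48,3.1,1.23,0,0,0,0,-1.48,3.1,1.23,0,0,0,0,-1.48,3.1,1.23,0,0,0.12])

```text
clock: 2.78
ee_pos: [0.6037, 0.2769, 0.1192]
tcp_rot: [3.141, -0.0, 1.445]
ft_force: [0.6, 0.6, -0.9]
opening: 0.0856
gripper_force: 0.0
```

Run:
```python
from h import *
import cv2
delta([.602,.2775,.009],1.435)
for n in C:
    print(n,proj(n,[[.602,.2775,.12],[.602,.2775,.03]]).round(1).tolist())
def cr(n,u,v,w,h,k):return cv2.resize(C[n][2][v:v+h,u:u+w,::-1],(w*k,h*k),interpolation=cv2.INTER_CUBIC)
cv2.imwrite('pics/ab.png',np.hstack([cr('top',140,140,60,60,6),cr('side',200,130,60,60,6)]))
```

```text
t 2.8833 pos [0.6054 0.2745 0.117 ] rpy [-3.1408e+00  1.7000e-03  1.4340e+00] F [ 0.4  0.3 -0.6] open 0.0853 grip 0.0
shift cm [ 0.27 -0.36 10.8 ] turn [-0.0008  0.0017 -0.001 ]
side [[225.7, 146.5], [226.5, 165.7]]
top [[169.2, 168.6], [175.6, 175.6]]
```

View pics/ab.png

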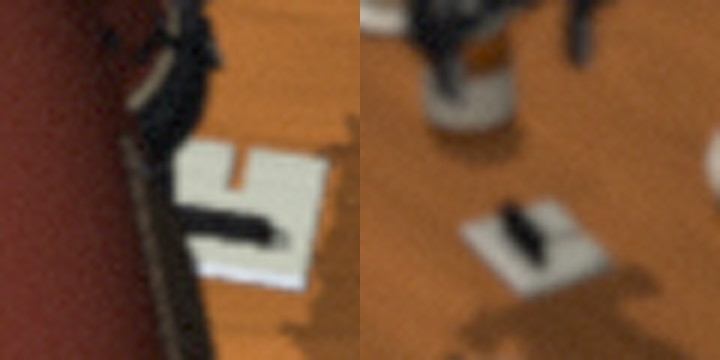

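The open fingers straddle the rib, about (515,80) in the right-hand panel above the rib at (525,235). I descend.

Call:
send_rows(commands=[0,0.25,-0.35,2,0,0,0,0,0,0,2,0,0,0,0,0,0,2,0,0,0,0,0,0,2,0,0,0,0,0,0,0,0,0,0])

```text
clock: 3.3
ee_pos: [0.5963, 0.28, 0.036]
tcp_rot: [-3.136, 0.003, 1.442]
ft_force: [-1.2, -1.1, -1.2]
opening: 0.0853
gripper_force: 0.0
```

```bash
python3 -c "
from h import *
delta([.602,.2775,.010],1.435)"
```

```text
t 3.4 pos [0.5985 0.2807 0.0398] rpy [-3.1404e+00  5.0000e-04  1.4406e+00] F [0.4 0.1 0.9] open 0.0853 grip 0.0
shift cm [-0.27  0.39  2.98] turn [-0.0012  0.0005  0.0056]
```

Call:
send_rows(commands=[0,0,0,0,0,0,0,0,0,0,0,0,0,0,0,0,0,0,0,0,0,0,0,0,0,0,0,0])

```text
clock: 3.73
ee_pos: [0.5997, 0.2809, 0.0409]
tcp_rot: [3.14, -0.001, 1.438]
ft_force: [0.4, -0.1, -0.4]
opening: 0.0853
gripper_force: 0.0
```

```bash
python3 -c "
from h import *
delta([.602,.2775,.010],1.435)"
```

```text
t 3.8333 pos [0.5994 0.2808 0.0404] rpy [ 3.1409e+00 -3.0000e-04  1.4380e+00] F [-0.4 -0.   0.1] open 0.0856 grip 0.0
shift cm [-0.29  0.3   3.04] turn [ 0.0007 -0.0004  0.003 ]
```

Call:
send_rows(commands=[0,-0.29,0.3,0.8,0,0,0,0,0,0,0.9,0,0,0,0,0,0,0.9,0,0,0,0,0,0,0.4,0,0,0,0,0,0,0,0,0,0])

```text
clock: 4.25
ee_pos: [0.6005, 0.2769, 0.0078]
tcp_rot: [-3.139, 0.001, 1.438]
ft_force: [-0.1, -0.2, -0.8]
opening: 0.0855
gripper_force: 0.0
```

Call:
send_rows(commands=[0.6,0,0,0,0,0,0,0.8,0,0,0,0,0,0,1,0,0,0,0,0,0,1,0,0,0,0,0,0,1,0,0,0,0,0,0], squeeze=40)

```text
clock: 4.67
ee_pos: [0.602, 0.2775, 0.0101]
tcp_rot: [3.141, -0.0, 1.438]
ft_force: [-0.1, -1.3, -0.0]
opening: 0.0257
gripper_force: 0.0
```

Call:
send_rows(commands=[1,0,0,0,0,0,0,1,0,0,0,0,0,0,1,0,0,0,0,0,0,1,0,0,0,0,0,0,1,0,0,0,0,0,0])

```text
clock: 5.08
ee_pos: [0.602, 0.2775, 0.0102]
tcp_rot: [3.141, -0.0, 1.438]
ft_force: [-0.2, -0.3, 5.2]
opening: 0.0111
gripper_force: 40.0
```

Gripped (11 mm opening, 40 N). I lift and work out the approach.

Call:
send_rows(commands=[1,0,0,-1,0,0,0,1,0,0,-2,0,0,0,1,0,0,-2.5,0,0,0,1,0,0,-2.5,0,0,0,1,0,0,-1,0,0,0])

```text
clock: 5.5
ee_pos: [0.603, 0.2779, 0.1034]
tcp_rot: [3.138, -0.002, 1.438]
ft_force: [1.1, 0.2, -1.8]
opening: 0.0109
gripper_force: 39.3
```

```bash
python3 -c "
from h import *
q=[.5366,-.0906,.0,.329]
p=body(q,(-46,3.4,0))[0];print(p)
delta([p[0],p[1],.095],np.pi/2+.329)"
```

```text
[ 0.49196864 -0.10224481  0.        ]
t 5.6 pos [0.603  0.2779 0.1018] rpy [ 3.1384e+00 -1.6000e-03  1.4378e+00] F [ 0.8  0.7 -2.1] open 0.011 grip 39.28493678569794
shift cm [-39.15  -5.97   0.6 ] turn [ 0.0035 -0.0008 -0.462 ]
```

Call:
send_rows(commands=[1,-1.3,-0.2,0,0,0,0,1,-2.6,-0.4,0,0,0,0,1,-2.6,-0.4,0,0,0,0,1,-2.6,-0.4,0,0,0,0,1,-2.6,-0.4,0,0,0,0])

```text
clock: 6.02
ee_pos: [0.5666, 0.1627, 0.0978]
tcp_rot: [-3.139, 0.001, 1.438]
ft_force: [0.9, 0.5, -1.6]
opening: 0.0111
gripper_force: 39.2
```

Call:
send_rows(commands=[1,-2.6,-0.4,0,0,0,0,1,-2.6,-0.4,0,0,0,0,1,-2.6,-0.4,0,0,0,0,1,-2.6,-0.4,0,0,0,0,1,-2.6,-0.4,0,0,0,0])

```text
clock: 6.43
ee_pos: [0.5295, 0.0366, 0.0981]
tcp_rot: [-3.139, 0.0, 1.438]
ft_force: [-0.2, -0.8, -1.6]
opening: 0.0112
gripper_force: 39.2
```

Call:
send_rows(commands=[1,-2.6,-0.4,0,0,0,0,1,-2.6,-0.4,0,0,0,0,1,-2.6,-0.4,0,0,0,0,1,-2.6,-0.4,0,0,0,0,1,-2.6,-0.4,0,0,0,0])

```text
clock: 6.85
ee_pos: [0.4925, -0.0893, 0.0982]
tcp_rot: [-3.139, -0.0, 1.438]
ft_force: [1.1, -0.4, -2.3]
opening: 0.0112
gripper_force: 39.2
```

Call:
send_rows(commands=[1,-1.3,-0.2,0,0,0,-0.1,1,0,0,0,0,0,-0.12,1,0,0,0,0,0,-0.12,1,0,0,0,0,0,-0.12,1,0,0,0,0,0,0])

```text
clock: 7.27
ee_pos: [0.4893, -0.101, 0.0983]
tcp_rot: [-3.14, -0.002, 1.903]
ft_force: [0.7, -0.0, -2.3]
opening: 0.0114
gripper_force: 39.3
```

Call:
send_rows(commands=[1,0,0,0,0,0,0,1,0,0,0,0,0,0,1,0,0,0,0,0,0,1,0,0,0,0,0,0])

```text
clock: 7.6
ee_pos: [0.4904, -0.101, 0.0996]
tcp_rot: [-3.141, -0.0, 1.896]
ft_force: [-0.3, -0.2, -2.4]
opening: 0.0114
gripper_force: 39.3
```

Run:
```python
from h import *
import cv2
delta([.492,-.1022,.045],np.pi/2+.329)
def cr(n,u,v,w,h,k):return cv2.resize(C[n][2][v:v+h,u:u+w,::-1],(w*k,h*k),interpolation=cv2.INTER_CUBIC)
cv2.imwrite('pics/h2.png',np.hstack([cr('top',256,170,66,70,6),cr('side',240,180,66,70,6)]))
```

```text
t 7.7 pos [ 0.4905 -0.1011  0.0998] rpy [-3.1416 -0.      1.8969] F [ 0.2 -0.8 -3. ] open 0.0113 grip 39.269086718559265
shift cm [-0.15  0.1   5.48] turn [-0.     -0.     -0.0029]
```

View pics/h2.png

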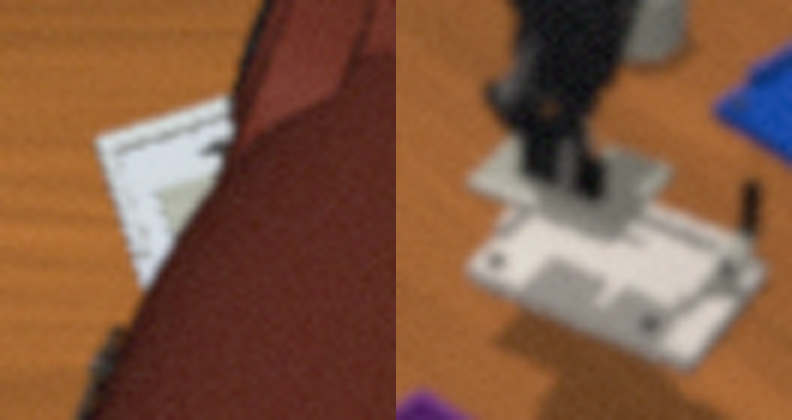

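The top view is blocked by the arm. In the side view the blade hangs level over the bed (right corner (672,168), left corner (465,180)). I go lower.

Call:
send_rows(commands=[1,-0.15,0.1,1,0,0,0,1,0,0,2,0,0,0,1,0,0,2,0,0,0,1,0,0,1.5,0,0,0,1,0,0,0.7,0,0,0])

```text
clock: 8.12
ee_pos: [0.4907, -0.1018, 0.0255]
tcp_rot: [-3.139, -0.002, 1.897]
ft_force: [-1.3, 0.5, -1.5]
opening: 0.011
gripper_force: 39.2
```

Call:
send_rows(commands=[1,0,0,0,0,0,0,1,0,0,0,0,0,0,1,0,0,0,0,0,0])

```text
clock: 8.37
ee_pos: [0.4927, -0.1025, 0.0285]
tcp_rot: [3.141, 0.001, 1.898]
ft_force: [0.5, 0.0, -2.0]
opening: 0.0107
gripper_force: 39.2
```

Run:
```python
from h import *
import cv2
delta([.492,-.1022,.024],np.pi/2+.329)
F=np.mean([env.read_camera('side')['frame'].astype(float) for _ in range(4)],0).astype('uint8')
cv2.imwrite('pics/h3.png',cv2.resize(F[196:246,244:310,::-1],None,fx=12,fy=12,interpolation=cv2.INTER_CUBIC))
```

```text
t 8.4667 pos [ 0.4928 -0.1026  0.0287] rpy [3.1403e+00 1.1000e-03 1.8978e+00] F [-0.5  0.3 -2. ] open 0.011 grip 39.16850388050079
shift cm [ 0.06 -0.06  0.47] turn [ 0.0013  0.0011 -0.002 ]
```

View pics/h3.png

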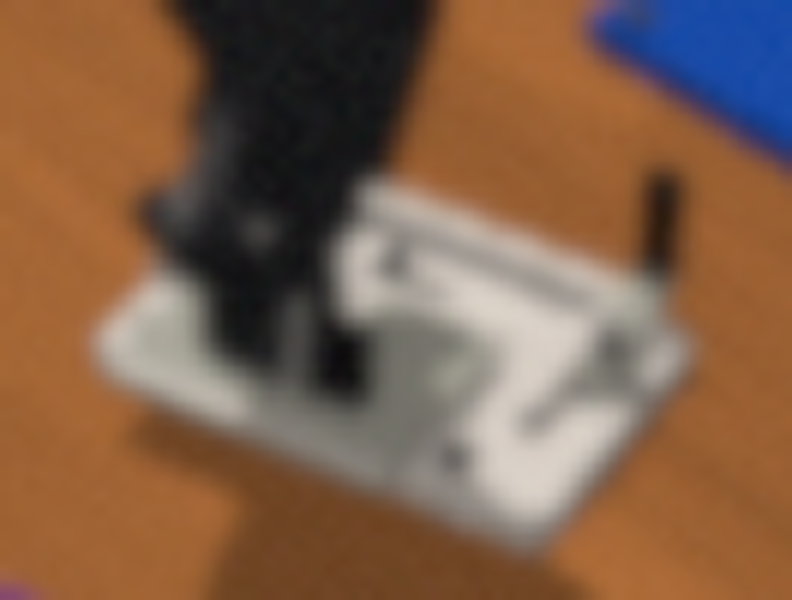

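The pin is visible at (395,260) and the blade's right back corner is near (490,360); the notch is hidden by a finger. I'll use feel: lower to the bed, then slide slowly while watching the force.

Run:
```python
from h import *
q=np.array([.4928,-.1026,.0185,.327]); b=lambda x,y,z:body(q,(x+10,y,z))
for P in[(35,-45,5),(35,-4,5),(-35,-45,5)]:print(P,((proj('side',b(*P))[0]-[244,196]+.5)*12-.5).round())
h=np.array([.5366,-.0906,0,.329])
for y in(2,4,6):print('pin',y,((proj('side',body(h,(21,y,16)))[0]-[244,196]+.5)*12-.5).round())
```

```text
(35, -45, 5) [499. 336.]
(35, -4, 5) [373. 286.]
(-35, -45, 5) [376. 478.]
pin 2 [399. 261.]
pin 4 [393. 259.]
pin 6 [387. 256.]
```

Call:
send_rows(commands=[1,0,0,0.2,0,0,0,1,0,0,0.1,0,0,0,1,0,0,0.1,0,0,0,1,0,0,0,0,0,0])

```text
clock: 9.1
ee_pos: [0.4918, -0.1022, 0.0235]
tcp_rot: [-3.141, -0.0, 1.898]
ft_force: [-1.3, -0.1, -1.4]
opening: 0.0113
gripper_force: 39.2
```

Call:
send_rows(commands=[1,0,0,0.1,0,0,0,1,0,0,0,0,0,0,1,0,0,0,0,0,0])

```text
clock: 9.35
ee_pos: [0.4919, -0.1023, 0.0227]
tcp_rot: [-3.142, -0.0, 1.898]
ft_force: [-0.2, 0.5, -1.6]
opening: 0.0112
gripper_force: 39.2
```

Call:
send_rows(commands=[1,0,0,0.05,0,0,0,1,0,0,0,0,0,0,1,0,0,0,0,0,0])

```text
clock: 9.6
ee_pos: [0.492, -0.1023, 0.0223]
tcp_rot: [-3.142, -0.0, 1.898]
ft_force: [-0.7, 0.2, -2.3]
opening: 0.0111
gripper_force: 39.2
```

Call:
send_rows(commands=[1,0,0,0.05,0,0,0,1,0,0,0,0,0,0,1,0,0,0,0,0,0])

```text
clock: 9.85
ee_pos: [0.492, -0.1023, 0.0221]
tcp_rot: [3.141, 0.0, 1.898]
ft_force: [-1.5, 1.0, 5.9]
opening: 0.0114
gripper_force: 40.2
```

Call:
send_rows(commands=[1,0,0.2,-0.02,0,0,0,1,0,0.3,0,0,0,0,1,0,0.3,0,0,0,0,1,0,0.3,0,0,0,0,1,0,0.2,0,0,0,0])

```text
clock: 10.27
ee_pos: [0.5038, -0.0983, 0.0221]
tcp_rot: [-3.14, 0.0, 1.898]
ft_force: [-6.1, -1.4, 7.8]
opening: 0.0111
gripper_force: 40.7
```

```bash
cat >> h.py <<'E'
HP=np.array([.5366,-.0906,0,.329])
def st():
    o=env.get_obs();R=Ro.from_euler('z',-HP[3])
    p=R.apply(o['ee_pos']-HP[:3])*1e3
    print('t',round(o['clock'],2),'holder-frame TCP mm',p.round(2),'blade x',round(p[0]+10,2),'yaw err',round(o['tcp_rot'][2]-np.pi/2-HP[3],4),'F_h',R.apply(o['ft_force']).round(1),'M',R.apply(o['wrist_torque']).round(2))
E
python3 -c "
from h import *
st()"
```

```text
t 10.37 holder-frame TCP mm [-33.12   3.22  22.13] blade x -23.12 yaw err -0.0021 F_h [-2.5  0.6  4.2] M [0.03 0.74 0.  ]
```

Call:
send_rows(commands=[1,0,0.1,-0.02,0,0,0,1,0,0.1,0,0,0,0,1,0,0.1,0,0,0,0,1,0,0.1,0,0,0,0])

```text
clock: 10.7
ee_pos: [0.5081, -0.0968, 0.0221]
tcp_rot: [-3.141, -0.0, 1.898]
ft_force: [-2.2, -0.9, 1.4]
opening: 0.0111
gripper_force: 39.8
```

Call:
send_rows(commands=[1,0,0.1,0,0,0,0,1,0,0.1,0,0,0,0])

```text
clock: 10.87
ee_pos: [0.5098, -0.0962, 0.0221]
tcp_rot: [-3.141, 0.0, 1.898]
ft_force: [-5.4, -2.3, 5.3]
opening: 0.0109
gripper_force: 40.3
```

```bash
python3 -c "
from h import *
st()"
```

```text
t 10.97 holder-frame TCP mm [-27.18   3.34  22.15] blade x -17.18 yaw err -0.002 F_h [-3.1  0.6  2.3] M [-0.06  0.72  0.04]
```

Call:
send_rows(commands=[1,0,0.05,0,0,0,0,1,0,0.05,0,0,0,0])

```text
clock: 11.13
ee_pos: [0.5101, -0.0961, 0.0222]
tcp_rot: [-3.14, 0.0, 1.898]
ft_force: [-8.0, -3.1, 5.5]
opening: 0.0109
gripper_force: 40.5
```

Call:
send_rows(commands=[1,0,0.05,0,0,0,0,1,0,0.05,0,0,0,0])

```text
clock: 11.3
ee_pos: [0.5109, -0.0956, 0.0222]
tcp_rot: [-3.14, -0.0, 1.898]
ft_force: [-6.2, -0.9, 6.5]
opening: 0.0114
gripper_force: 40.3
```

```bash
python3 -c "
from h import *
st()"
```

```text
t 11.4 holder-frame TCP mm [-25.74   3.66  22.16] blade x -15.74 yaw err -0.002 F_h [-6.6  1.   4.2] M [0.14 1.21 0.05]
```

Call:
send_rows(commands=[1,0,0.05,0,0,0,0,1,0,0,0,0,0,0])

```text
clock: 11.57
ee_pos: [0.5112, -0.0953, 0.0222]
tcp_rot: [-3.14, -0.001, 1.898]
ft_force: [-7.5, -1.3, 6.5]
opening: 0.0113
gripper_force: 40.5
```

```bash
python3 -c "
from h import *
st()"
```

```text
t 11.67 holder-frame TCP mm [-25.58   3.74  22.15] blade x -15.58 yaw err -0.0021 F_h [-7.6  0.6  5.1] M [0.16 1.46 0.08]
```

The blade is blocked near x = -15.6 at about 7 N, and the moment hints that the pin is on the +y side. I ease off and feel sideways towards +y.

Call:
send_rows(commands=[1,0.05,-0.04,-0.02,0,0,0,1,0.05,0,0,0,0,0,1,0.05,0,0,0,0,0])

```text
clock: 11.92
ee_pos: [0.512, -0.094, 0.0224]
tcp_rot: [3.141, 0.0, 1.898]
ft_force: [0.3, 0.0, -1.9]
opening: 0.011
gripper_force: 39.3
```

```bash
python3 -c "
from h import *
st()"
```

```text
t 12.02 holder-frame TCP mm [-24.54   4.85  22.36] blade x -14.54 yaw err -0.0018 F_h [-0.2  0.2 -2.4] M [ 0.01  0.03 -0.03]
```

Call:
send_rows(commands=[1,0.05,0,0,0,0,0,1,0.05,0,0,0,0,0,1,0,0,0,0,0,0])

```text
clock: 12.27
ee_pos: [0.5112, -0.093, 0.0224]
tcp_rot: [3.142, -0.0, 1.898]
ft_force: [-0.4, 0.7, -2.5]
opening: 0.011
gripper_force: 39.3
```

```bash
python3 -c "
from h import *
st()"
```

```text
t 12.37 holder-frame TCP mm [-24.87   5.84  22.4 ] blade x -14.87 yaw err -0.0019 F_h [ 0.1 -0.2 -1.7] M [-0.07  0.02 -0.05]
```

Call:
send_rows(commands=[1,0,0.05,0,0,0,0,1,0,0.05,0,0,0,0,1,0,0.05,0,0,0,0])

```text
clock: 12.62
ee_pos: [0.5126, -0.0927, 0.0224]
tcp_rot: [3.142, 0.0, 1.898]
ft_force: [0.7, -0.9, -2.2]
opening: 0.0109
gripper_force: 39.3
```

```bash
python3 -c "
from h import *
st()"
```

```text
t 12.72 holder-frame TCP mm [-23.29   5.76  22.43] blade x -13.29 yaw err -0.002 F_h [-0.  -0.2 -2.4] M [-0.01  0.01 -0.04]
```

Call:
send_rows(commands=[1,0,0.05,0,0,0,0,1,0,0.05,0,0,0,0,1,0,0.05,0,0,0,0,1,0,0.05,0,0,0,0])

```text
clock: 13.05
ee_pos: [0.5145, -0.092, 0.0224]
tcp_rot: [3.142, 0.0, 1.898]
ft_force: [0.8, 1.2, -1.7]
opening: 0.0112
gripper_force: 39.3
```

```bash
python3 -c "
from h import *
st()"
```

```text
t 13.15 holder-frame TCP mm [-21.29   5.77  22.44] blade x -11.29 yaw err -0.002 F_h [ 0.1 -0.1 -2.3] M [-0.02  0.02 -0.01]
```

Call:
send_rows(commands=[1,0,0.05,0,0,0,0,1,0,0.05,0,0,0,0,1,0,0.05,0,0,0,0,1,0,0.05,0,0,0,0])

```text
clock: 13.48
ee_pos: [0.5164, -0.0914, 0.0224]
tcp_rot: [-3.142, -0.0, 1.898]
ft_force: [-0.1, 0.2, -2.1]
opening: 0.011
gripper_force: 39.3
```

```bash
python3 -c "
from h import *
st()"
```

```text
t 13.58 holder-frame TCP mm [-19.29   5.77  22.43] blade x -9.29 yaw err -0.002 F_h [-0.8 -0.4 -2.7] M [-0.01  0.02  0.01]
```

No resistance at x = -9.3, so the notch is over the pin. I continue gently to the fence.

Call:
send_rows(commands=[1,0,0.1,0,0,0,0,1,0,0.1,0,0,0,0,1,0,0.1,0,0,0,0,1,0,0.1,0,0,0,0,1,0,0.1,0,0,0,0])

```text
clock: 14.0
ee_pos: [0.5212, -0.0898, 0.0224]
tcp_rot: [3.142, 0.0, 1.898]
ft_force: [0.9, -0.8, -2.2]
opening: 0.0114
gripper_force: 39.3
```

```bash
python3 -c "
from h import *
st()"
```

```text
t 14.1 holder-frame TCP mm [-14.21   5.75  22.4 ] blade x -4.21 yaw err -0.0019 F_h [ 0.  -0.2 -1.7] M [ 0.03 -0.03 -0.02]
```

Call:
send_rows(commands=[1,0,0.05,0,0,0,0,1,0,0.05,0,0,0,0,1,0,0.05,0,0,0,0,1,0,0.05,0,0,0,0])

```text
clock: 14.43
ee_pos: [0.523, -0.0891, 0.0224]
tcp_rot: [3.142, -0.0, 1.898]
ft_force: [0.6, -1.3, -2.5]
opening: 0.0111
gripper_force: 39.3
```

```bash
python3 -c "
from h import *
st()"
```

```text
t 14.53 holder-frame TCP mm [-12.3    5.77  22.42] blade x -2.3 yaw err -0.002 F_h [ 0.1 -0.  -2.4] M [-0.03  0.03  0.03]
```

Now small steps until fence contact.

Call:
send_rows(commands=[1,0,0.05,0,0,0,0,1,0,0.05,0,0,0,0,1,0,0.04,0,0,0,0])

```text
clock: 14.78
ee_pos: [0.5244, -0.0887, 0.0224]
tcp_rot: [3.142, 0.0, 1.898]
ft_force: [0.6, 0.2, -2.1]
opening: 0.0115
gripper_force: 39.3
```

Call:
send_rows(commands=[1,0,0.04,0,0,0,0,1,0,0.04,0,0,0,0])

```text
clock: 14.95
ee_pos: [0.5248, -0.0885, 0.0224]
tcp_rot: [-3.141, 0.0, 1.898]
ft_force: [-1.7, -1.5, -0.4]
opening: 0.0109
gripper_force: 39.4
```

```bash
python3 -c "
from h import *
st()"
```

```text
t 15.05 holder-frame TCP mm [-10.5    5.76  22.37] blade x -0.5 yaw err -0.0021 F_h [-2.  -1.2 -1.6] M [-0.15  0.34  0.06]
```

Call:
send_rows(commands=[1,0,0.04,0,0,0,0,1,0,0,0,0,0,0])

```text
clock: 15.22
ee_pos: [0.5248, -0.0885, 0.0223]
tcp_rot: [-3.14, -0.0, 1.898]
ft_force: [-4.6, -2.7, -0.5]
opening: 0.0112
gripper_force: 39.6
```

```bash
python3 -c "
from h import *
st()"
```

```text
t 15.32 holder-frame TCP mm [-10.47   5.82  22.31] blade x -0.47 yaw err -0.0022 F_h [-4.8 -1.5 -0.2] M [-0.24  1.03  0.05]
```

Call:
send_rows(commands=[1,0,0,0.03,0,0,0,1,0,-0.02,0,0,0,0], squeeze=20)

```text
clock: 15.48
ee_pos: [0.5248, -0.0885, 0.0222]
tcp_rot: [-3.141, -0.0, 1.898]
ft_force: [-3.8, -2.1, 0.6]
opening: 0.0112
gripper_force: 39.8
```

Call:
send_rows(commands=[0.78,0,0,0,0,0,0,0.76,0,0,0,0,0,0,0.76,0,0,0,0,0,0,0.76,0,0,0,0,0,0])

```text
clock: 15.82
ee_pos: [0.5258, -0.0883, 0.0223]
tcp_rot: [3.141, 0.0, 1.898]
ft_force: [0.3, 0.9, 0.1]
opening: 0.0204
gripper_force: 0.0
```

```bash
python3 -c "
from h import *
st()"
```

```text
t 15.92 holder-frame TCP mm [-9.68  5.73 22.2 ] blade x 0.32 yaw err -0.0019 F_h [-0.2  0.6  0.7] M [0.04 0.03 0.03]
```

Blade released at the fence. I lift, close the fingers and move beside the knob.

Call:
send_rows(commands=[0.76,0,0,-0.5,0,0,0,0.76,0,0,-1.5,0,0,0,0.76,0,0,-2.5,0,0,0,0.76,0,0,-2.5,0,0,0,1,0,0,-1,0,0,0])

```text
clock: 16.33
ee_pos: [0.5268, -0.0887, 0.1053]
tcp_rot: [3.138, 0.002, 1.898]
ft_force: [0.7, -0.4, 0.0]
opening: 0.0096
gripper_force: 0.0
```

Call:
send_rows(commands=[1,-1.5,0.8,0,0,0,0,1,-2.5,1.4,0,0,0,0,1,-2.5,1.4,0,0,0,0,1,-2.3,1.4,0,0,0,0,1,-1.3,0.8,0,0,0,0])

```text
clock: 16.75
ee_pos: [0.6146, -0.1673, 0.1021]
tcp_rot: [3.14, 0.001, 1.897]
ft_force: [0.3, -0.2, -0.0]
opening: 0.0003
gripper_force: 0.0
```

Call:
send_rows(commands=[1,0,0,0,0,0,0,1,0,0,0,0,0,0,1,0,0,0,0,0,0])

```text
clock: 17.0
ee_pos: [0.6117, -0.1647, 0.1017]
tcp_rot: [-3.141, -0.001, 1.898]
ft_force: [0.1, -0.6, 0.3]
opening: -0.0
gripper_force: 0.0
```

Run:
```python
from h import *
import cv2
st()
T,S=[np.mean([env.read_camera(n)['frame'].astype(float) for _ in range(3)],0).astype('uint8') for n in('top','side')]
cr=lambda F,u,v:cv2.resize(F[v:v+60,u:u+66,::-1],None,fx=6,fy=6,interpolation=cv2.INTER_CUBIC)
cv2.imwrite('pics/h4.png',np.hstack([cr(T,262,165),cr(S,246,190)]))
```

```text
t 17.1 holder-frame TCP mm [ 47.32 -94.31 102.13] blade x 57.32 yaw err -0.0015 F_h [-0.  -0.7 -0.3] M [-0.03  0.02  0.01]
```

View pics/h4.png

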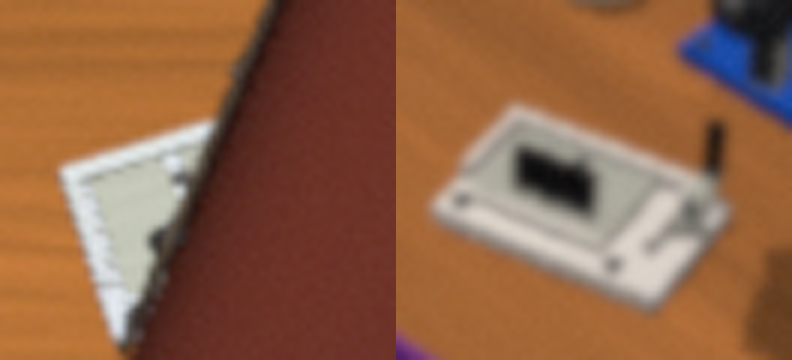

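The blade lies flat against the fence with the pin in its notch (top panel (178,170)), and the keeper is still open. I descend beside the knob.

Call:
send_rows(commands=[1,0,0,1,0,0,0,1,0,0,2,0,0,0,1,0,0,2,0,0,0,1,0,0,1,0,0,0,1,0,0,0.5,0,0,0])

```text
clock: 17.82
ee_pos: [0.6112, -0.1649, 0.0349]
tcp_rot: [-3.139, -0.002, 1.898]
ft_force: [0.2, -0.2, 0.3]
opening: -0.0001
gripper_force: 0.0
```

Call:
send_rows(commands=[1,0,0,0,0,0,0,1,0,0,0,0,0,0])

```text
clock: 17.98
ee_pos: [0.6129, -0.1655, 0.0374]
tcp_rot: [3.141, 0.0, 1.898]
ft_force: [-0.5, 0.1, -0.4]
opening: -0.0001
gripper_force: 0.0
```

Call:
send_rows(commands=[1,0.2,0,0,0,0,0,1,0.2,0,0,0,0,0,1,0.2,0,0,0,0,0])

```text
clock: 18.23
ee_pos: [0.6112, -0.1596, 0.0379]
tcp_rot: [3.141, 0.001, 1.898]
ft_force: [0.3, -0.4, 0.8]
opening: -0.0
gripper_force: 0.0
```

```bash
python3 -c "
from h import *
st()"
```

```text
t 18.33 holder-frame TCP mm [ 48.04 -89.06  37.65] blade x 58.04 yaw err -0.0016 F_h [ 0.8  0.3 -0.3] M [0.   0.05 0.01]
```

Call:
send_rows(commands=[1,0.37,0.16,0,0,0,-0.1,1,0.37,0.16,0,0,0,-0.1,1,0.37,0.16,0,0,0,-0.1])

```text
clock: 18.58
ee_pos: [0.6109, -0.148, 0.0375]
tcp_rot: [3.141, 0.001, 2.202]
ft_force: [0.9, -2.5, -1.2]
opening: 0.0
gripper_force: 1.1
```

```bash
python3 -c "
from h import *
st()"
```

```text
t 18.68 holder-frame TCP mm [ 51.75 -77.66  37.43] blade x 61.75 yaw err 0.3002 F_h [ 0.1 -0.7  0.5] M [ 0.   -0.   -0.02]
```

Call:
send_rows(commands=[1,0.37,0.16,0,0,0,-0.1,1,0.37,0.16,0,0,0,-0.1,1,0.37,0.16,0,0,0,-0.1,1,0.37,0.16,0,0,0,-0.1])

```text
clock: 19.02
ee_pos: [0.6056, -0.1329, 0.0375]
tcp_rot: [3.141, 0.002, 2.599]
ft_force: [2.6, -0.1, -1.5]
opening: -0.0002
gripper_force: 1.3
```

```bash
python3 -c "
from h import *
st()"
```

```text
t 19.12 holder-frame TCP mm [ 51.15 -61.71  37.41] blade x 61.15 yaw err 0.697 F_h [ 0.5 -0.5 -0.1] M [-0.02 -0.05  0.  ]
```

Call:
send_rows(commands=[1,0.37,0.15,0,0,0,-0.1,1,0.37,0.15,0,0,0,-0.1,1,0.37,0.15,0,0,0,-0.1,1,0.37,0.15,0,0,0,-0.1])

```text
clock: 19.45
ee_pos: [0.5943, -0.1214, 0.0375]
tcp_rot: [3.141, 0.002, 2.996]
ft_force: [4.0, 1.4, -0.5]
opening: 0.0005
gripper_force: 1.4
```

Call:
send_rows(commands=[1,0.37,0.15,0,0,0,-0.1,1,0.37,0.15,0,0,0,-0.1,1,0.37,0.15,0,0,0,-0.1])

```text
clock: 19.7
ee_pos: [0.5832, -0.1163, 0.0375]
tcp_rot: [3.141, 0.002, -2.987]
ft_force: [2.4, 3.1, 0.3]
opening: 0.0002
gripper_force: 1.4
```

```bash
python3 -c "
from h import *
st()"
```

```text
t 19.8 holder-frame TCP mm [ 35.05 -39.25  37.35] blade x 45.05 yaw err -4.8884 F_h [0.7 0.7 0.2] M [-0.   -0.02 -0.01]
```

Call:
send_rows(commands=[1,0.35,0.12,0,0,0,-0.08,1,0.2,0.1,0,0,0,-0.06,1,0.1,0,0,0,0,0])

```text
clock: 20.05
ee_pos: [0.576, -0.1157, 0.0373]
tcp_rot: [3.141, 0.001, -2.85]
ft_force: [1.0, 2.6, 1.5]
opening: -0.0002
gripper_force: 1.0
```

Call:
send_rows(commands=[1,0.08,0,0,0,0,0,1,0.05,0,0,0,0,0])

```text
clock: 20.22
ee_pos: [0.5751, -0.1161, 0.0373]
tcp_rot: [3.142, 0.001, -2.85]
ft_force: [4.0, 2.9, 0.9]
opening: 0.0002
gripper_force: 2.3
```

```bash
python3 -c "
from h import *
st()"
```

```text
t 20.32 holder-frame TCP mm [ 28.19 -36.55  37.24] blade x 38.19 yaw err -4.7482 F_h [4.6 2.  0. ] M [ 0.39 -0.84 -0.01]
```

Call:
send_rows(commands=[1,0.05,0,0,0,0,0,1,0,0,0,0,0,0])

```text
clock: 20.48
ee_pos: [0.575, -0.1161, 0.0373]
tcp_rot: [-3.142, 0.002, -2.847]
ft_force: [5.6, 3.7, 0.3]
opening: -0.0002
gripper_force: 3.0
```

```bash
python3 -c "
from h import *
st()"
```

```text
t 20.58 holder-frame TCP mm [ 28.11 -36.56  37.29] blade x 38.11 yaw err -4.7468 F_h [ 5.8  1.5 -0.7] M [ 0.33 -1.25 -0.08]
```

The keeper is at its stop. I back off along tool -x, lift clear and check.

Call:
send_rows(commands=[1,-0.3,0,0,0,0,0,1,-0.7,0,0,0,0,0,1,0,0,-1.5,0,0,0,1,0,0,-3,0,0,0,1,0,0,-3,0,0,0])

```text
clock: 21.0
ee_pos: [0.5825, -0.1131, 0.1117]
tcp_rot: [3.14, -0.004, -2.846]
ft_force: [1.3, 0.0, -0.5]
opening: 0.0001
gripper_force: 0.0
```

Call:
send_rows(commands=[1,2,-3,-2,0,0,0,1,2,-3,-2,0,0,0,1,2,-3,-1,0,0,0,1,2,-3,0,0,0,0,1,2,-3,0,0,0,0])

```text
clock: 21.42
ee_pos: [0.5315, -0.2879, 0.163]
tcp_rot: [-3.14, -0.0, -2.846]
ft_force: [1.2, -0.5, 0.2]
opening: 0.0001
gripper_force: 0.0
```

Call:
send_rows(commands=[1,0,0,0,0,0,0,1,0,0,0,0,0,0,1,0,0,0,0,0,0])

```text
clock: 21.67
ee_pos: [0.5315, -0.2858, 0.1617]
tcp_rot: [3.141, -0.001, -2.847]
ft_force: [-0.2, 0.0, 0.1]
opening: -0.0003
gripper_force: 0.0
```

Run:
```python
from h import *
import cv2
st()
T,S=[np.mean([env.read_camera(n)['frame'].astype(float) for _ in range(3)],0).astype('uint8') for n in('top','side')]
cr=lambda F,u,v:cv2.resize(F[v:v+60,u:u+66,::-1],None,fx=6,fy=6,interpolation=cv2.INTER_CUBIC)
cv2.imwrite('pics/h5.png',np.hstack([cr(T,262,165),cr(S,246,190)]))
```

```text
t 21.77 holder-frame TCP mm [ -67.18 -182.35  161.83] blade x -57.18 yaw err -4.7444 F_h [ 0.6 -0.6 -0.5] M [ 0.01 -0.03  0.01]
```

View pics/h5.png

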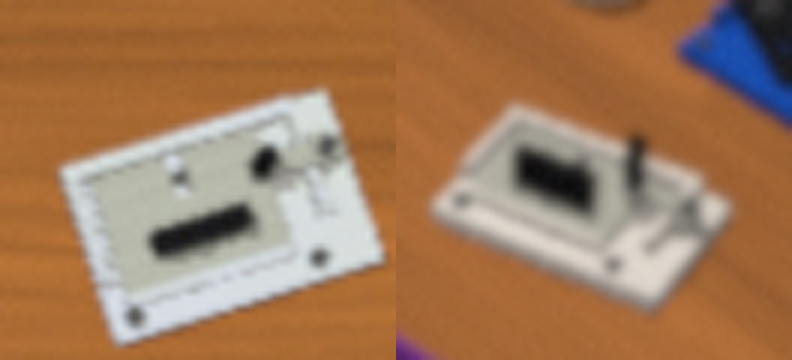

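The top panel shows the blade flat and square against the fence with the pin in its notch (178,175). The keeper is fully over it (knob (264,163), pivot (328,148)), and the robot is clear.

```bash
python3 -c "
from station import env
print(env.close_job())"
```

```text
the job is handed in; nothing more can be done
None
```

The job is handed in at about 22 s on the robot's clock: the blade is flat on the bed, home against the fence with the pin in its notch, the keeper is closed to its stop, and the robot is clear. I read no contact force above about 9 N, and the hand-in gave no verdict.

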